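# Close the digestion vessel with the large hex key

## Task

Take the large hex key with the green T-handle out of the stand, push it fully home into the hexagon socket of the closure screw on the vessel with the yellow band, and only then turn it clockwise (seen from above) until the screw reaches its stop, where its white mark meets the red mark on the rim. Leave the green key standing in the screw, and leave the slim red key in the stand.

Things in the scene. Friction and masses are not known exactly. Their poses are not given: they have to be found in the camera images.
- key: Loose hex key, 0.4 kg, upright in a white 2-hole stand 85 high. Origin: middle of the lower tip (10 over the bench in the stand); z up the shaft, x along the green T-handle, y across its flat sides. Above origin: hexagon shaft to 75 (24 across flats, two flats square to x; lowest 12 taper to 15), disc of diameter 54 to 81, handle 95-129 (80 long, 24 thick). mm. Other key 130 away.
- socket (a point): Centre of the hexagon socket's floor in the brass screw of the fixed yellow-banded vessel (100 mm wide, 76 high); z up, turns with the screw. Floor 40 mm above bench; hexagon 26 across flats (two square to x), 26 deep; above, a funnel 10 high, 42 wide. Key fits with key x at socket x plus any multiple of 60 deg (play 9 deg each way); fully home, its origin is here. Not the blue-banded vessel.
- closure (a joint): Angle of that brass closure screw, rad: 0 to 1.1, growing clockwise seen from above. Starts between 0 and 0.3; hard stop at 1.1 (tight), where the white mark on the screw meets the red mark on the vessel's rim. Stiff to about 0.15 N m; stays where it is left.
- slim_key: The other hex key in the stand: red T-handle of the same shape and size, slim shaft 12 mm across flats, too small for the socket. Origin and axes as for the large key. Leave it in its hole.
Mind the look-alikes: they are no part of the job. Leave any purple look-alike of the key alone.

How it is judged:
By the outcome, as a careful person would: the job done as asked, in the order asked, and still so for the second after the job is handed in, with the robot touching nothing.
It also fails if it takes over 46 s, if anything falls off the work surface, if the arm or the gripper's body presses on something with over 40 N, if the wrist force passes 120 N, or if a joint passes its speed limit or range.

## Robot

A 7-joint arm with a two-finger parallel gripper is mounted at the origin on the work surface. World frame = base frame: x ahead of the robot, y to its left, z up, the work surface at z = 0. Lengths are in m, angles in rad, forces in N, time in s.
With the tool pointing down it reaches from about 0.425 to 0.825 m from the base axis. Payload 3.6 kg.
Tool frame: the origin (TCP) lies where the fingers leave the gripper's body, on its centre line; the fingertips stand 73 mm ahead of it and the grasp point (between the pads) lies 54 mm ahead of it; x points along the fingers, y is the direction in which the jaws open and shut, and the axes are right-handed (so a half turn about x gives the same grasp; the last joint's range is limited). The gripper opens to 85 mm and grips with 20 to 120 N. Pads are 22 mm wide; open, the fingers measure 114 mm over their backs; the gripper's body (76 mm by 85 mm) begins 54 mm behind the grasp point. The pads swing forward as they close: fully open they stand 13 mm farther back than shut.
Start: joints at [-1.29, 0.615, -0.013, 1.423, 0.008, 1.103, -0.04], TCP at [0.196, 0.62, 0.304] pointing down, gripper open.
Joint ranges: [-3.12, 3.12], [-0.3, 2.06], [-1.34, 1.32], [0.26, 2.42], [-1.36, 4.5], [0.01, 1.98], [-2.84, 2.84]. Speed limits (rad/s): [2.79, 2.79, 3.14, 3.14, 3.14, 3.14, 3.14].

## Interface

Orientations are given as a unit quaternion [x, y, z, w].
In Python, from station import arm, snapshot, camera_info, ticket gives the robot as it stands. Calls block until the motion is done:
- arm.movep(position, orientation): joint-space move of the TCP to a pose.
- arm.line_to(position, velocity=0.15, ori=None): straight line of the TCP; ori=None keeps the orientation; velocity is the mean speed in m/s.
- arm.move_j(angles): joint-space move.
- arm.move_gripper(opening, effort=None): opening from 0.0 (shut) to 1.0 (fully open); effort is the grip in N (None keeps the last); returns when the fingers have stopped.
- arm.pause(seconds).
- arm.ik(position, orientation): joint angles nearest the present ones, or None.
- snapshot(name): name is "scene" or "top"; returns the picture (384x512x3 uint8, blue, green, red); there is no depth.
- camera_info(name): a dict with "fx", "fy", "cx", "cy" (pixels), "dist_coeffs" ([k1, k2, p1, p2, k3] as OpenCV has them; the pictures are not rectified), "R" (3x3) and "t" (3): a world point X has camera coordinates R X + t. Camera axes: x right, y down, z forward; pixel columns grow to the right and rows downward; lengths in m; the calibration is good to about 2 mm. A picture is of the moment at which its call begins. camera_info takes no time and is no camera call.
A pose or a line that the arm cannot do raises arm.MotionError and nothing moves.
- ticket.finish_job(): hands the job in, once; it reports no verdict.
Readings, each from a call of its own:
- arm.read_time(): time.
- arm.read_joint_positions(): joint angles.
- arm.read_dq(): joint speeds.
- arm.read_effort(): joint torques, N m.
- arm.read_tool_pos(): TCP position.
- arm.read_eef_rot(): TCP orientation.
- arm.read_ft_force(): force on the tool from outside, world axes, zero at the start.
- arm.read_wrist_torque(): the same for the moment, N m.
- arm.read_opening(): opening from 0.0 (shut) to 1.0 (fully open).
Only numpy, scipy, OpenCV 4.12 (cv2) and the standard library are available. Lean on these libraries where they do the work, as an engineer would, in place of code of your own. Each camera call takes 0.05 s, during which the arm holds its last target. There are 200 camera calls.

## Working session

There is one attempt and no reset: what is moved stays moved. The work goes in short steps, each a Python script; the robot and the scene stay as the last script left them, time stands still between calls to the robot, and variables do not carry over. Pictures are saved under pics/ and viewed, about 8 in all and at most 12, crops included, and the job is handed in when it is done.

```bash
mkdir -p pics; ls
python3 - <<'E'
from station import *
import cv2,numpy as np
for n in("scene","top"):
    cv2.imwrite(f"pics/{n}0.png",snapshot(n)); print(n,camera_info(n))
print(arm.read_time(),arm.read_tool_pos(),arm.read_eef_rot(),arm.read_opening())
a=cv2.imread("pics/scene0.png");b=cv2.imread("pics/top0.png")
E
```

```text
pics
scene {'fx': 470.63118968343423, 'fy': 470.63118968343423, 'cx': 257.5469990586275, 'cy': 187.6006332675171, 'dist_coeffs': array([0.03749772, 0.        , 0.        , 0.        , 0.        ]), 'R': array([[ 0.35730533,  0.93382449, -0.01745628],
       [ 0.70580327, -0.2822049 , -0.64977083],
       [-0.61169816,  0.21984589, -0.7599297 ]]), 't': array([-0.28945743, -0.35421188,  1.72510596])}
top {'fx': 349.29837027851045, 'fy': 349.29837027851045, 'cx': 248.84466217359508, 'cy': 196.0001648448603, 'dist_coeffs': array([-0.05289522,  0.        ,  0.        ,  0.        ,  0.        ]), 'R': array([[-0.02874816, -0.99953712, -0.00995464],
       [-0.98646756,  0.02997762, -0.16119273],
       [ 0.16141653,  0.00518594, -0.98687274]]), 't': array([0.0757707 , 0.580927  , 0.94509179])}
0.1 [0.19611108 0.61915592 0.30281835] [ 0.10716899  0.69893002 -0.10882704  0.69869043] 1.0051427334343292
```

View pics/scene0.png

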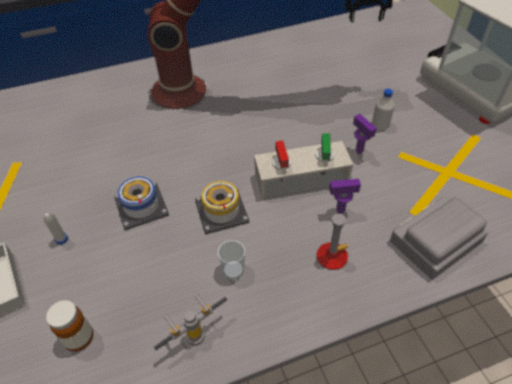

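View pics/top0.png

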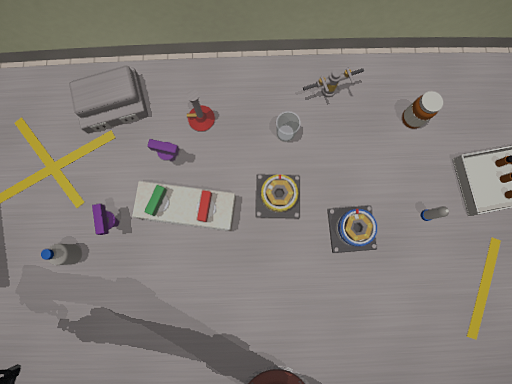

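Candidates: green handle top (156,200) / scene (326,147), red key top (205,206), and purple look-alikes at top (163,150) and (103,219). Vessels: yellow band at top (279,193) / scene (221,202), blue band at top (358,227). The green key and the yellow vessel fit the description. I'll confirm both in an enlarged crop.

Run:
```python
import cv2,numpy as np
a=cv2.imread("pics/scene0.png");b=cv2.imread("pics/top0.png")
c=lambda i,u,v,w,h,s:cv2.resize(i[v:v+h,u:u+w],None,fx=s,fy=s,interpolation=cv2.INTER_CUBIC)
# each 50x37 *8 = 400x296
cv2.imwrite("pics/crops.png",np.vstack([np.hstack([c(b,130,182,50,37,8),c(b,254,174,50,37,8)]),np.hstack([c(a,302,127,50,37,8),c(a,196,177,50,37,8)])]))
```

```text
(no output)
```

View pics/crops.png

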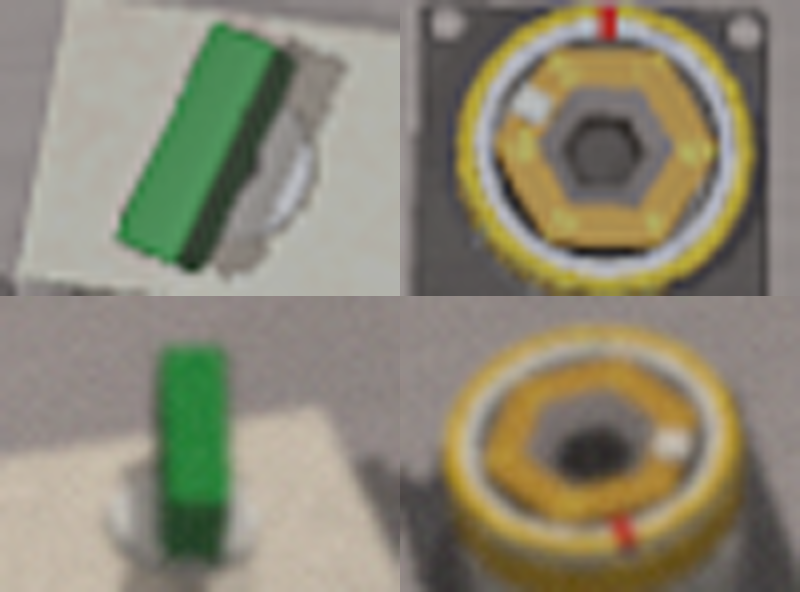

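The crop confirms the green-handled key in the stand and the yellow-banded vessel. The handle's top face is centred at top (154.4,199.6) and scene (325.9,142.4). The screw is centred at top (279.2,192.2) and scene (220.1,194.9), with its white mark upper left and the red mark at the top in the top view.

```bash
cat > h.py <<'E'
from station import *
import cv2,numpy as np
from scipy.spatial.transform import Rotation as Ro
def ray(n,p):
    c=camera_info(n);K=np.array([[c["fx"],0,c["cx"]],[0,c["fy"],c["cy"]],[0,0,1]])
    u=cv2.undistortPoints(np.array([[p]],float),K,np.array(c["dist_coeffs"]))[0,0]
    return -c["R"].T@c["t"], c["R"].T@np.array([u[0],u[1],1])
def atz(n,p,z):
    o,d=ray(n,p);return o+d*(z-o[2])/d[2]
def tri(p,q):
    o1,d1=ray("top",p);o2,d2=ray("scene",q)
    s=np.linalg.lstsq(np.c_[d1,-d2],o2-o1,rcond=None)[0]
    A,B=o1+s[0]*d1,o2+s[1]*d2
    return (A+B)/2,np.linalg.norm(A-B)
def quat(yaw):  # tool x down, tool y (jaws) at world heading yaw
    y=np.array([np.cos(yaw),np.sin(yaw),0]);x=np.array([0,0,-1.]);z=np.cross(x,y)
    return Ro.from_matrix(np.c_[x,y,z]).as_quat()
E
python3 - <<'E'
from h import *
T=lambda x,y,u,v:((x+.5)/8-.5+u,(y+.5)/8-.5+v)
print("key",tri(T(199,144,130,182),T(195,423-296,302,127)))
print("screw",tri(T(605,149,204,174),T(596,443,146,140)))
cor=[atz("top",T(x,y,130,182),.139) for x,y in((220,22),(280,48),(180,268),(118,238))]
print(np.array(cor).round(4)); m=np.mean(cor,0)
d=(cor[0]+cor[1]-cor[2]-cor[3])/2;print(m,"len",np.linalg.norm(d),"yaw",np.degrees(np.arctan2(d[1],d[0])))
c=atz("top",T(605,149,204,174),.076)
for n,p in dict(white=(532,102),red=(608,22),L=(497,148),R=(713,150),TL=(553,45),TR=(655,45),BL=(553,247),BR=(655,247)).items():
    e=atz("top",T(*p,204,174),.076)-c;print(n,np.degrees(np.arctan2(e[1],e[0])).round(1),np.linalg.norm(e).round(4))
o,s=atz("scene",T(596,443,146,140),.076),0;print(c,o)
for n,p in dict(white=(672,443),red=(624,530)).items():
    e=atz("scene",T(*p,146,140),.076)-o;print(n,np.degrees(np.arctan2(e[1],e[0])).round(1),np.linalg.norm(e).round(4))
E
```

```text
key (array([0.56660619, 0.30389093, 0.13611918]), np.float64(0.0007823299306358365))
screw (array([ 0.5871751 , -0.02535819,  0.07231039]), np.float64(0.0013038969822774188))
[[0.6061 0.2964 0.139 ]
 [0.5968 0.2766 0.139 ]
 [0.5259 0.3083 0.139 ]
 [0.5361 0.3286 0.139 ]]
[0.56623149 0.30247269 0.139     ] len 0.07736859388620398 yaw -24.409887532547387
white 54.9 0.03
red -3.8 0.0449
L 87.7 0.0373
R -92.3 0.0373
TL 23.9 0.0407
TR -27.7 0.0408
BL 150.1 0.0387
BR -155.6 0.038
[ 0.5863747  -0.02568238  0.076     ] [ 0.59038338 -0.02541054  0.076     ]
white 68.2 0.0263
red -4.3 0.0401
```

Run:
```python
from h import *
K=[.5664,.3032];S=[.5868,-.0255]
for flip in(90,-90):
  print(flip,"grasp",[None if (q:=arm.ik([*K,z],quat(np.radians(-24.4+flip)))) is None else np.round(q,2) for z in(.23,.176)])
  for k in(-63,-3,57):
    for dz,r in((.3,0),(.206,0),(.206,-75)):
      q=arm.ik([*S,dz],quat(np.radians(k+r+flip)));print(k,dz,r,None if q is None else np.round(q,2))
```

```text
90 grasp [array([-0.54,  0.67,  0.03,  1.54, -0.02,  0.93,  0.64]), array([-0.53,  0.74,  0.01,  1.58, -0.01,  0.82,  0.63])]
-63 0.3 0 [-0.21  0.54  0.35  1.63 -0.21  1.01  0.68]
-63 0.206 0 [-0.16  0.64  0.26  1.73 -0.22  0.8   0.68]
-63 0.206 -75 [-0.33  0.69  0.56  1.74 -0.46  0.85 -0.4 ]
-3 0.3 0 [-0.09  0.52  0.16  1.62 -0.09  1.    1.61]
-3 0.206 0 [-0.01  0.63  0.02  1.73 -0.02  0.79  1.54]
-3 0.206 -75 [-0.19  0.65  0.32  1.73 -0.27  0.81  0.46]
57 0.3 0 [ 0.09  0.52 -0.13  1.62  0.08  1.01  2.5 ]
57 0.206 0 [ 0.16  0.64 -0.24  1.72  0.2   0.81  2.39]
57 0.206 -75 [-0.05  0.63  0.08  1.73 -0.07  0.79  1.33]
-90 grasp [array([-1.07,  0.94,  1.13,  1.56, -0.89,  1.23, -1.78]), array([-1.07,  1.02,  1.13,  1.6 , -0.99,  1.18, -1.71])]
-63 0.3 0 [-0.6   0.76  1.13  1.64 -0.73  1.22 -1.98]
-63 0.206 0 [-0.59  0.91  1.13  1.74 -0.91  1.12 -1.83]
-63 0.206 -75 [ 0.1   0.63 -0.15  1.72  0.12  0.8   2.2 ]
-3 0.3 0 [-0.46  0.63  0.8   1.63 -0.49  1.09 -1.15]
-3 0.206 0 [-0.43  0.73  0.74  1.74 -0.61  0.91 -1.05]
-3 0.206 -75 [-0.59  0.91  1.13  1.74 -0.91  1.12 -2.09]
57 0.3 0 [-0.35  0.57  0.58  1.63 -0.35  1.04 -0.24]
57 0.206 0 [-0.3   0.67  0.5   1.74 -0.42  0.84 -0.18]
57 0.206 -75 [-0.52  0.81  0.94  1.74 -0.77  1.   -1.17]
```

Run:
```python
from h import *
K=[.5664,.3030];Q=quat(np.radians(-24.4+90))
arm.movep([*K,.25],Q);print(arm.read_time())
arm.line_to([*K,.178],.1);print(arm.read_time(),arm.read_tool_pos(),arm.read_ft_force())
i=snapshot("top");cv2.imwrite("pics/g0.png",i)
arm.move_gripper(0.1,60);print(arm.read_time(),arm.read_opening(),arm.read_ft_force(),arm.read_wrist_torque(),arm.read_tool_pos())
a=snapshot("scene");b=snapshot("top")
c=lambda i,u,v,w,h,s:cv2.resize(i[v:v+h,u:u+w],None,fx=s,fy=s,interpolation=cv2.INTER_CUBIC)
cv2.imwrite("pics/g1.png",np.hstack([c(a,270,80,100,120,4),c(b,110,150,100,120,4)]))
print(arm.read_time())
```

```text
1.8833
2.75 [0.56683113 0.30325981 0.17862354] [-0.07729117 -0.43432296 -0.42288367]
3.3833 0.2719744119600714 [0.34088299 1.20137293 2.09847405] [ 0.16459514 -0.0723737   0.05405855] [0.56673206 0.30357109 0.17848895]
3.4833
```

View pics/g1.png

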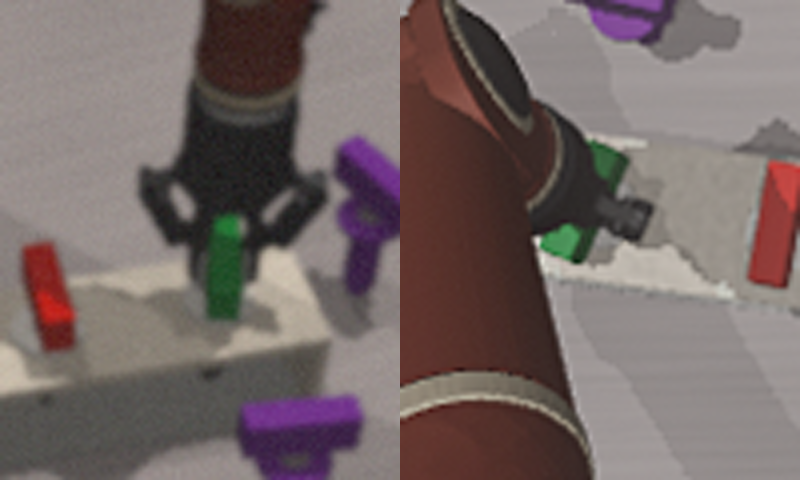

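The key is gripped: opening 0.27 is about 23 mm on the 24 mm flats. Next I lift it clear of the red key, carry it over, and hover above the funnel.

Run:
```python
from h import *
K=[.5664,.3030];S=[.5868,-.0255]
arm.move_gripper(0.1,110)
p=arm.read_tool_pos();print(p)
arm.line_to([p[0],p[1],.345],.2);print(arm.read_time(),arm.read_tool_pos(),arm.read_ft_force(),arm.read_opening())
arm.line_to([*S,.345],.25,ori=quat(np.radians(87)))
arm.line_to([*S,.262],.2)
print(arm.read_time(),arm.read_tool_pos(),arm.read_ft_force(),arm.read_wrist_torque(),arm.read_opening())
a=snapshot("scene");b=snapshot("top")
cv2.imwrite("pics/h_s.png",a);cv2.imwrite("pics/h_t.png",b)
c=lambda i,u,v,w,h,s:cv2.resize(i[v:v+h,u:u+w],None,fx=s,fy=s,interpolation=cv2.INTER_CUBIC)
cv2.imwrite("pics/h1.png",np.hstack([c(a,170,100,100,140,4),c(b,230,130,100,140,4)]))
```

```text
[0.56678658 0.30359723 0.17861721]
4.6833 [0.56580574 0.30287122 0.34259901] [-0.85133581 -0.82762419 -4.20300882] 0.2644268199368783
6.7167 [ 0.58754923 -0.02466697  0.26269798] [ 0.47687128 -0.53611155 -4.6324235 ] [-0.00298898 -0.05742486  0.00462251] 0.2665882726308597
```

View pics/h1.png

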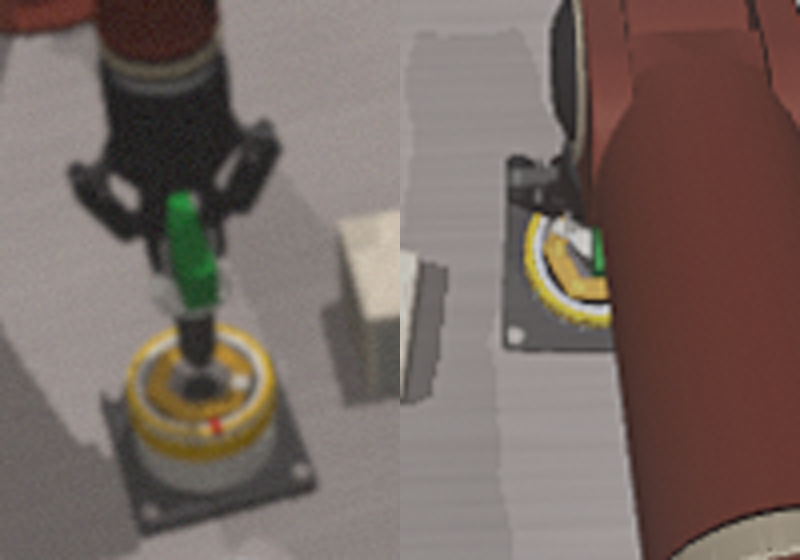

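The tip hangs straight over the funnel, at scene (219.6,190). I'll descend with force compliance.

```bash
cat > d.py <<'E'
from h import *
import sys
x,y,z,ze,yaw=map(float,sys.argv[1:6]);Q=quat(np.radians(yaw))
f0=np.array([0,-.5,-4.6])
P=np.array([x,y]);
while z>ze+1e-6:
    z=max(z-.005,ze);arm.line_to([*P,z],.05,ori=Q)
    f=np.array(arm.read_ft_force())-f0;m=arm.read_wrist_torque();t=arm.read_tool_pos()
    print(round(arm.read_time(),2),P.round(4),round(z,4),t.round(4),f.round(1),np.round(m,2))
    if f[2]>30 or np.hypot(*f[:2])>30:break
    if np.hypot(*f[:2])>3:P=P+np.clip(f[:2]*1e-4,-.0015,.0015)
E
python3 d.py .5868 -.0255 .262 .206 87
```

```text
7.07 [ 0.5868 -0.0255] 0.257 [ 0.5868 -0.0255  0.2574] [-0.3  0.5  1. ] [-0.05 -0.01 -0.01]
7.32 [ 0.5868 -0.0255] 0.252 [ 0.5865 -0.0255  0.2515] [0.1 1.  0.9] [ 0.03  0.05 -0.05]
7.57 [ 0.5868 -0.0255] 0.247 [ 0.5865 -0.0255  0.2465] [-0.2  0.8  0.2] [-0.01  0.   -0.  ]
7.82 [ 0.5868 -0.0255] 0.242 [ 0.5865 -0.0255  0.2415] [-1.   0.4  0.6] [-0.02  0.    0.03]
8.07 [ 0.5868 -0.0255] 0.237 [ 0.5865 -0.0255  0.2365] [-0.7  1.   0.4] [ 0.04  0.01 -0.01]
8.32 [ 0.5868 -0.0255] 0.232 [ 0.5865 -0.0255  0.2315] [-0.   1.1  0.8] [-0.02  0.01 -0.02]
8.57 [ 0.5868 -0.0255] 0.227 [ 0.5865 -0.0255  0.2265] [0.1 1.2 1.4] [-0.   -0.02 -0.04]
8.82 [ 0.5868 -0.0255] 0.222 [ 0.5867 -0.0257  0.2216] [ 0.2 -0.4 -0.5] [-0.07 -0.08 -0.03]
9.07 [ 0.5868 -0.0255] 0.217 [ 0.5867 -0.0257  0.2166] [ 0.3 -0.3  0.3] [-0.14 -0.03 -0.02]
9.32 [ 0.5868 -0.0255] 0.212 [ 0.5867 -0.0257  0.2116] [ 1.3 -0.  -0.5] [-0.21 -0.11  0.03]
9.57 [ 0.5868 -0.0255] 0.207 [ 0.5876 -0.0255  0.2085] [-0.8 -0.1  8.8] [-0.1   0.23 -0.01]
9.82 [ 0.5868 -0.0255] 0.206 [ 0.5877 -0.0256  0.2085] [-1.8  0.1 14.5] [-0.11  0.68 -0.  ]
```

Seated: TCP z stalled at 0.2085, which is the grasp height plus 30 mm (tip on the floor at 40 mm), with contact force rising. Now I turn it clockwise.

Run:
```python
from h import *
P=[.5872,-.0255,.2055]
yaw=87.
while yaw>87-86:
    yaw-=6 if yaw>87-50 else 3
    arm.line_to(P,.1,ori=quat(np.radians(yaw)))
    R=Ro.from_quat(arm.read_eef_rot()).as_matrix();act=np.degrees(np.arctan2(R[1,1],R[0,1]))
    f=np.array(arm.read_ft_force());m=arm.read_wrist_torque()
    print(round(arm.read_time(),2),yaw,act.round(1),f.round(1),np.round(m,2),round(arm.read_tool_pos()[2],4))
    if abs(m[2])>.9 or np.linalg.norm(f)>50:break
a=snapshot("scene");b=snapshot("top")
c=lambda i,u,v,w,h,s:cv2.resize(i[v:v+h,u:u+w],None,fx=s,fy=s,interpolation=cv2.INTER_CUBIC)
cv2.imwrite("pics/t1.png",np.hstack([c(a,185,150,75,80,5),c(b,240,150,75,80,5)]))
```

```text
10.07 81.0 81.0 [-3.   0.2 13.2] [-0.15  1.03  0.01] 0.2084
10.33 75.0 75.0 [-3.9 -0.7 14.1] [-0.26  1.15 -0.03] 0.2084
10.59 69.0 68.9 [-3.7 -0.9 12.9] [-0.34  1.14 -0.09] 0.2084
10.85 63.0 62.9 [-3.6 -1.2 13.9] [-0.31  1.12 -0.06] 0.2084
11.11 57.0 57.0 [-4.1 -1.3 13.2] [-0.33  1.15 -0.12] 0.2084
11.37 51.0 51.0 [-3.4 -1.1 13.5] [-0.26  1.18 -0.1 ] 0.2084
11.62 45.0 45.0 [-3.9  0.4 14.6] [-0.28  1.17 -0.04] 0.2085
11.88 39.0 39.0 [-3.9 -1.3 13.4] [-0.27  1.2  -0.08] 0.2084
12.14 33.0 33.0 [-3.8 -0.4 14. ] [-0.25  1.24 -0.03] 0.2084
12.39 30.0 30.0 [-3.9 -1.1 14.4] [-0.28  1.3   0.02] 0.2084
12.64 27.0 27.0 [-4.  -1.  14.4] [-0.25  1.27 -0.01] 0.2084
12.89 24.0 24.0 [-4.2 -1.  14.5] [-0.26  1.22  0.05] 0.2084
13.14 21.0 21.0 [-3.7 -0.6 13.9] [-0.19  1.29 -0.03] 0.2084
13.39 18.0 18.0 [-3.7 -1.5 13.3] [-0.27  1.23  0.01] 0.2085
13.64 15.0 15.0 [-4.7 -1.4 13.8] [-0.21  1.24  0.  ] 0.2084
13.89 12.0 12.0 [-4.7 -1.1 14.6] [-0.2   1.26 -0.03] 0.2084
14.14 9.0 9.1 [-4.5 -1.  14.5] [-0.25  1.2   0.34] 0.2084
14.39 6.0 6.2 [-4.6 -1.1 13.2] [-0.27  1.26  0.66] 0.2085
14.64 3.0 3.3 [-5.  -0.9 13. ] [-0.37  1.28  0.89] 0.2084
14.89 0.0 0.4 [-4.4 -1.3 14.2] [-0.34  1.29  1.13] 0.2084
```

View pics/t1.png

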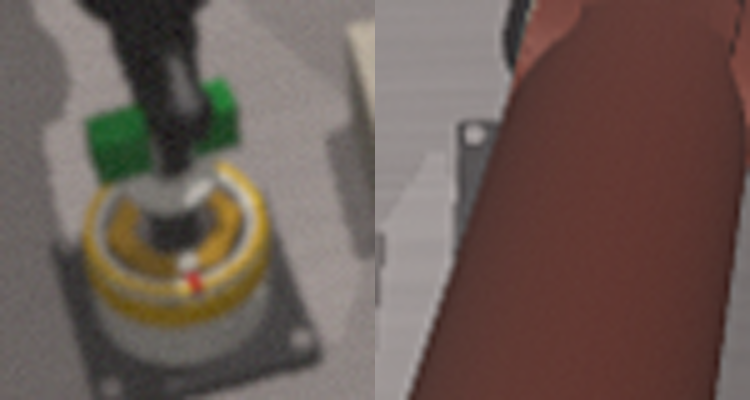

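Torque rose linearly from yaw 12° on, which is the stop. In the scene crop the white mark (188,260) meets the red mark (195,283). I'll unload within the play, release and retreat.

Run:
```python
from h import *
P=[.5876,-.0255,.2083]
arm.line_to(P,.1,ori=quat(np.radians(9)))
print(arm.read_ft_force(),arm.read_wrist_torque())
arm.move_gripper(0.7,40)
print(arm.read_ft_force(),arm.read_opening())
arm.line_to([P[0],P[1],.33],.15)
arm.movep([.45,.35,.33],quat(np.radians(60)))
arm.pause(.5);print(arm.read_time(),arm.read_ft_force())
a=snapshot("scene");b=snapshot("top")
c=lambda i,u,v,w,h,s:cv2.resize(i[v:v+h,u:u+w],None,fx=s,fy=s,interpolation=cv2.INTER_CUBIC)
cv2.imwrite("pics/e1.png",np.hstack([c(a,185,130,160,110,2.5),c(b,240,150,75,55,5)]))
```

```text
[-0.94732662 -2.07007939  1.49010417] [-0.52401823  0.3752278   0.13975916]
[-0.62601352 -0.16806827  0.01519954] 0.7022787857203736
18.6833 [-0.17151501  0.32152114  0.51677733]
```

View pics/e1.png

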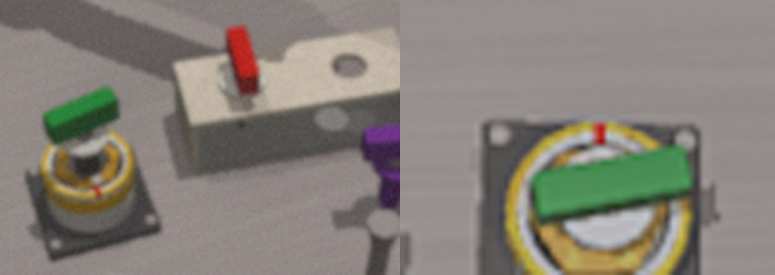

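Run:
```python
from h import *
a=snapshot("scene");b=snapshot("top")
c=lambda i,u,v,w,h,s:cv2.resize(i[v:v+h,u:u+w],None,fx=s,fy=s,interpolation=cv2.INTER_CUBIC)
cv2.imwrite("pics/e2.png",np.hstack([c(a,198,160,40,55,10),c(b,260,160,40,55,10)]))
```

```text
(no output)
```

View pics/e2.png

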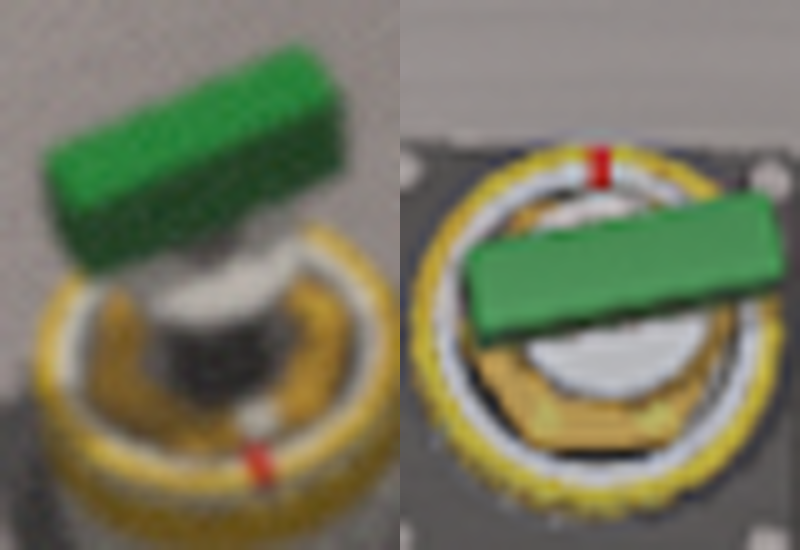

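Run:
```python
from h import *
p,e=tri((282.05,185.85),(216.65,172.55));print(p,e)
if abs(p[2]-.169)<.006: print(ticket.finish_job(),arm.read_time())
```

```text
[ 0.58700776 -0.0263128   0.16470215] 0.00025824916489726875
the job is handed in; nothing more can be done
the job is handed in; nothing more can be done
```

I took the green key out of the stand, pushed it fully home in the yellow-banded vessel's screw and turned it clockwise to the stop. I then let go, moved the arm clear and handed the job in. The robot clock read about 18.7 s just before the final pictures, against the 46 s limit.

- **Seating:** The key stalled at 30 mm above its height in the stand, as expected with the tip on the socket floor. It pressed there with about 14 N before any turning.
- **Stop:** The torque stayed near zero, then rose steadily to 1.1 N m. In the last scene picture the white mark stands at the red mark; in the top view the key hides it.
- **End state:** The green key stands upright, centred on the screw, and the red key is still in its hole. Wrist force was near zero after the retreat.
- **Small disagreement:** The final camera measurement put the top of the handle at 165 mm, against 169 mm nominal. The earlier camera heights also read 3–4 mm low, so I take this as measurement bias, since the force and height readings at seating agreed.

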